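# Find the rocking lamp-bay cover and press it home

## Robot

A 6-joint arm with a two-finger parallel gripper is mounted at the origin on the work surface. World frame = base frame: x ahead of the robot, y to its left, z up, the work surface at z = 0. Lengths are in mm, angles in degrees, forces in N, time in s.
With the tool pointing down it reaches from about 325 to 850 mm from the base axis. Payload 15.5 kg.
Tool frame: the origin (TCP) lies midway between the tips of the shut fingers; the grasp point (between the pads) lies 19 mm behind it; z points along the fingers, y is the line along which they close (so a half turn about z gives the same grasp; the last joint's range is limited). The gripper opens to 91 mm and grips with 3 to 60 N. Pads are 32 mm wide; open, the fingers measure 118 mm over their backs; the gripper's body (76 mm by 178 mm) begins 60 mm behind the grasp point.
Start: joints at [58.184, 28.281, 77.091, -0, 74.628, -5.472], TCP at [277.351, 560.092, 213.915] pointing down, gripper open.
Joint ranges: [-166.48, 166.48], [-47.26, 123.95], [12.59, 153.08], [-70.14, 250.14], [6.76, 159.57], [-176.63, 176.63]. Speed limits (degrees/s): [108.29, 108.29, 147.25, 172.46, 172.46, 172.46].

## Interface

Orientations are given as [roll, pitch, yaw] about the fixed x, y, z axes, in that order (R = Rz(yaw) Ry(pitch) Rx(roll)).
In Python, from station import bot gives the robot as it stands.
- The arm moves only by the tool step_arm, never from a script. Its argument "moves" is a list of rows, each an object with "linear": the shift along the tool's x, y, z in m, a list of three; "rot": the turn, a rotation vector about the tool's x, y, z in rad, a list of three; "fingers": the closure, from -1 (fully open) to 1 (shut). A call has 1 to 8 rows; each row shifts and turns the commanded pose from where the row before left it, along the tool's axes as they then stand; what a row does not reach is not made up. A row lasts 1/8 s, in which the tool goes at most 62.5 mm and 10.7 degrees, less where a joint would pass 70% of its speed; a pose out of reach is approached as far as the arm can. A call is refused whole if a number of a shift passes 0.0625 or a number of a turn 0.188, either way. A call with a gripper value outside its range is refused whole. The fingers move at their own pace and stop on an object; "newtons" is the grip in N (left out, the last holds). Time passes only in rows, so rows that do not move let the fingers close. It gives the time, the measured TCP pose, the force, the opening and the grip force at its end, in the units of the state.
- bot.state(): the state, without advancing time (a new reading comes with each control period).
- bot.capture(name): name is "scene" or "top"; returns a dict with "pixels" (384x512x3 uint8, blue, green, red), "fx", "fy", "cx", "cy" (pixels), "k1" (the pictures are not rectified: a ray, as slopes to the right and down, at radius r is drawn at 1 + k1 r^2 times it, then the intrinsics apply), "eye" and "rotation" of the camera in the world. Camera axes: x right, y up, looking along -z (the intrinsics and any distortion apply to the point x, -y, -z); pixel columns grow to the right and rows downward; lengths in mm; the calibration is good to about 2 mm. A picture is of the moment at which its call begins. There is no depth.
- bot.finish_job(): hands the job in; it is judged then, once.
The state is a dict: "clock": time; "q": joint angles; "dq": joint speeds; "tau": joint torques, N m; "position": TCP position; "eef_rot": TCP orientation; "ft_force": force on the tool from outside, world axes, zero at the start; "torque": the same for the moment, N m; "grip_width": finger opening in mm; "gripper_force": force on a finger pad.
Only numpy, scipy, OpenCV 4.12 (cv2) and the standard library are available. Lean on these libraries where they do the work, as an engineer would, in place of code of your own. Each camera call takes 0.05 s, during which the arm holds its last target. There are 200 camera calls.

## Task

One of the four identical round covers on the white lamp module was not pushed fully on after a lamp change. Press near the rim of one cover after another until you find the one that rocks, then push that cover straight down until it is fully home and level, and take the hand away. Only press with the fingertips: do not pull any cover up, and leave the vial, the spare lamp and the bottle where they stand.

Things in the scene. Friction and masses are not known exactly. Their poses are not given: they have to be found in the camera images.
- cover_a_top (a point): centre of the top face of one of four identical round grey push-on lamp-bay covers, 64 mm across and 16 mm thick, on collars on the white box; z points up out of the top. Tops are 24 to 32 mm above the box's lid: the collars are set to different heights, so height does not tell which cover is loose. Three are home and do not give; one (any of the four) is loose, see cover_b_top
- cover_b_top (a point): the same point of another cover. The loose cover is held 5 mm short of home and stands level until touched. Pressed about 25 mm off its middle it rocks on a soft spring, in any direction: about 0.2 rad, the pressed side dipping 4 to 6 mm at under 5 N, then it stops; let go, it springs back level. See cover_c_top
- cover_c_top (a point): the same point of another cover. Pressing near the rim only rocks the loose cover; pressed in the middle it slides straight down 5 mm, against about 9 N of friction (push 12 to 20 N), to a hard stop, then stays down and no longer rocks
- cover_d_top (a point): the same point of another cover; see cover_a_top
- housing: white lamp module, a box 270 (its x) by 300 (its y) by 80 mm high, fixed to the bench; origin at the centre of its underside on the bench. The four covers stand on its lid in a two by two block, 100 mm apart along its x and 110 mm along its y, the block's middle 15 mm to +x of the box's centre
- vial_mid (a point): middle of a loose small amber vial, 22 mm across, 45 mm tall, standing on the box's lid near its -x edge; leave alone
- lamp_mid (a point): middle (55 mm up) of a loose spare lamp standing on the bench, black base and glass tube, 40 mm across, 110 mm tall; leave alone
- flask_mid (a point): middle of a loose white plastic bottle standing on the bench, 60 mm across, 110 mm tall; leave alone

How it is judged:
By the outcome, as a careful person would: the job done as asked, in the order asked, and still so for the second after the job is handed in, with the robot touching nothing.
It also fails if it takes over 54 s, if anything falls off the work surface, if the arm or the gripper's body presses on something with over 40 N, if the wrist force passes 120 N, or if a joint passes its speed limit or range.

## Working session

There is one attempt and no reset: what is moved stays moved. The work goes in short steps, Python scripts to look and compute and a tool call to move; the robot and the scene stay as the last step left them, time stands still between calls to the robot, and variables do not carry over. Pictures are saved under pics/ and viewed, at most 10 in all, crops included, and the job is handed in when it is done.

Besides the shell and the picture viewer there is one more tool, called after ">>>" as name([rows], argument=value, ...), one row to a line, values as JSON. step_arm: Moves the arm, as the interface text tells. Its arguments: {"type":"object","properties":{"moves":{"type":"array"},"newtons":{"type":"number"}},"required":["moves"]}

```bash
mkdir -p pics
python3 - <<'E'
from station import bot
import cv2,pickle
for n in("scene","top"):
    c=bot.capture(n);cv2.imwrite(f"pics/{n}0.png",c["pixels"]);pickle.dump(c,open(f"{n}.pkl","wb"))
    print(n,{k:v for k,v in c.items() if k!="pixels"})
print(bot.state())
E
```

```text
scene {'fx': 392.8497766572785, 'fy': 392.8497766572785, 'cx': 254.82639543819587, 'cy': 186.34616687440428, 'k1': -0.018588801044394077, 'eye': array([1215.67041066,  -47.55779314,  669.61344331]), 'rotation': array([49.95602038,  0.88865138, 82.79616573])}
top {'fx': 383.2790919131848, 'fy': 383.2790919131848, 'cx': 252.9952128937213, 'cy': 188.36444989122796, 'k1': -0.06625742362834003, 'eye': array([477.4126201 ,  32.64974067, 909.37498981]), 'rotation': array([  5.77702503,   0.21619473, -89.35445065])}
{'clock': 0.1, 'q': array([ 5.81836625e+01,  2.83102974e+01,  7.71236922e+01, -1.77700827e-04,
        7.46276456e+01, -5.47115389e+00]), 'dq': array([-0.08393419,  0.03618726, -0.20505903, -0.04907503, -0.06872969,
        0.03582969]), 'tau': array([ 2.36334352e-03, -8.80224109e+01, -3.82547665e+01,  7.08021596e-02,
        4.83354426e-02, -4.75646743e-06]), 'position': array([277.17439818, 559.80052937, 213.40837094]), 'eef_rot': array([-1.79938629e+02, -5.70607502e-03,  1.53654861e+02]), 'ft_force': array([ 0.65494842, -0.3675195 ,  0.75800031]), 'torque': array([-0.06366264,  0.02133779, -0.03524164]), 'gripper_force': 0.0, 'grip_width': 91.23554492325157}
```

View pics/scene0.png

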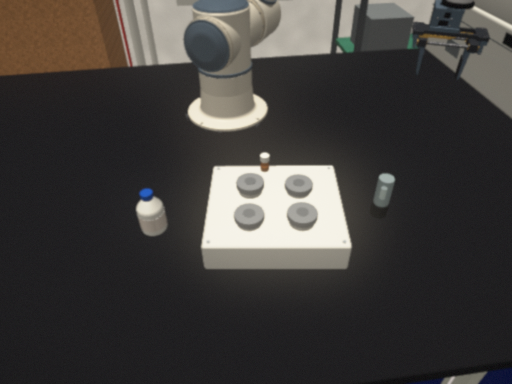

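View pics/top0.png

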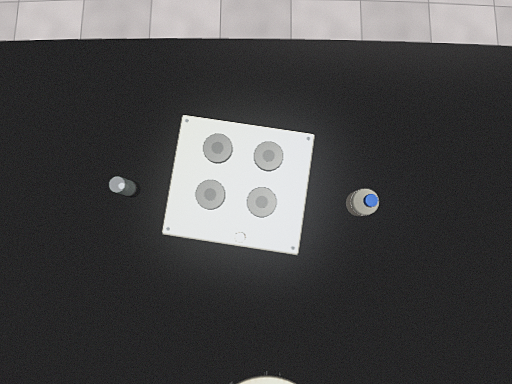

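The scene view shows covers at about (250,184), (299,185), (249,215) and (302,214). The top view shows them at (218,148), (268,156), (210,194) and (262,202), with the vial at (240,237), the lamp at (120,185) and the bottle at (362,202). Next I measure them.

```bash
cat > h.py <<'E'
import numpy as np,cv2,pickle
from scipy.spatial.transform import Rotation as R
def ray(c,u,v):
    K=np.array([[c["fx"],0,c["cx"]],[0,c["fy"],c["cy"]],[0,0,1]])
    p=cv2.undistortPoints(np.array([[[u,v]]],float),K,np.array([c["k1"],0,0,0]))[0,0]
    d=R.from_euler("xyz",c["rotation"],degrees=True).apply([p[0],-p[1],-1]);return d/np.linalg.norm(d)
def plane(c,u,v,z):
    d=ray(c,u,v);return c["eye"]+d*(z-c["eye"][2])/d[2]
def tri(c1,p1,c2,p2):
    a,b=ray(c1,*p1),ray(c2,*p2);s,t=np.linalg.lstsq(np.c_[a,-b],c2["eye"]-c1["eye"],rcond=None)[0]
    x,y=c1["eye"]+s*a,c2["eye"]+t*b;return (x+y)/2,np.linalg.norm(x-y)
E
python3 - <<'E'
from h import *
s,t=[pickle.load(open(n+".pkl","rb")) for n in("scene","top")]
a=cv2.resize(s["pixels"][155:275,195:355],None,fx=5,fy=5,interpolation=cv2.INTER_CUBIC)
cv2.imwrite("pics/s1.png",a)
b=cv2.resize(t["pixels"][105:260,155:325],None,fx=3.8,fy=3.8,interpolation=cv2.INTER_CUBIC);cv2.imwrite("pics/t1.png",b)
g=cv2.cvtColor(t["pixels"],cv2.COLOR_BGR2GRAY)
# box outline in top view
m=(g>120).astype(np.uint8);m[:100]=0;m[260:]=0;m[:,:155]=0;m[:,325:]=0
k=max(cv2.findContours(m,0,2)[0],key=cv2.contourArea);r=cv2.minAreaRect(k)
P=np.array([plane(t,*p,80)[:2] for p in cv2.boxPoints(r)]);print(P.round(1),np.linalg.norm(P-np.roll(P,-1,0),axis=1),P.mean(0))
for u,v in((218,148),(268,156),(210,194),(262,202)):
    print(u,v,g[v,u-20:u+21])
E
```

```text
[[ 458.8  234. ]
 [ 727.1  203.5]
 [ 684.  -100.4]
 [ 419.3  -60.7]] [269.99147977 307.02593268 267.61015605 297.30467371] [572.2992706   69.11069671]
218 148 [231 231 233 236 217 151 168 168 170 169 171 171 172 165 147 149 150 150
 150 149 150 151 150 150 147 165 180 180 177 178 176 178 182 154 164 226
 236 231 230 233 232]
268 156 [230 232 231 233 237 209 156 180 179 178 179 179 184 181 173 159 158 160
 157 158 160 163 161 161 161 157 176 186 189 187 191 189 188 193 162 214
 237 233 231 233 231]
210 194 [232 231 232 234 225 179 167 172 173 175 178 174 177 174 161 153 155 158
 155 155 156 158 153 155 158 154 177 185 187 183 185 186 186 192 146 197
 240 232 232 231 231]
262 202 [233 232 232 238 214 165 187 185 186 184 186 185 191 177 163 166 167 166
 167 169 168 170 167 164 167 173 186 193 197 191 196 194 197 189 190 224
 235 231 233 232 230]
```

View pics/s1.png

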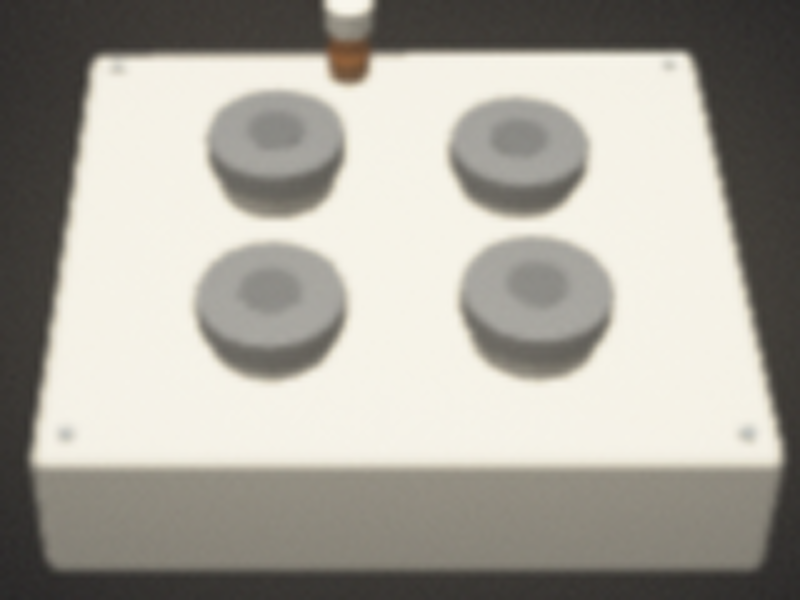

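View pics/t1.png

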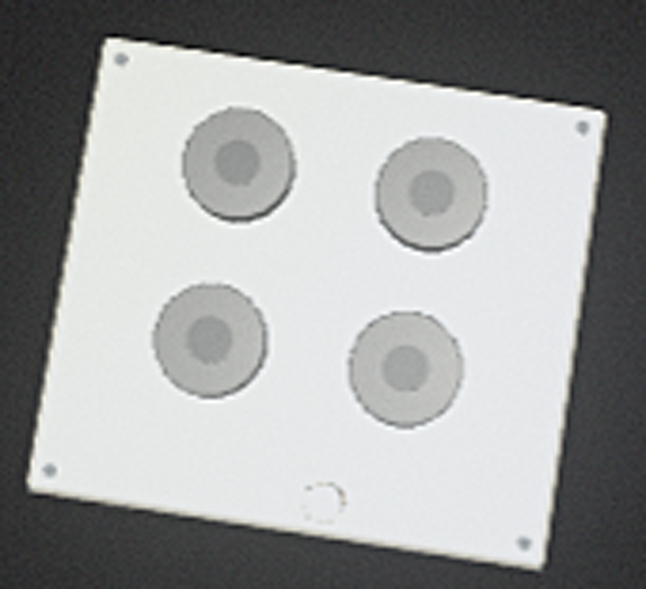

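The crops show each cover with a darker central disc. In the scene crop the discs are at (275,130), (518,138), (269,290) and (537,284). In the top crop they are at (405,368), (209,339), (432,193) and (237,162), in the same order. I triangulate them next.

Run:
```python
from h import *
s,t=[pickle.load(open(n+".pkl","rb")) for n in("scene","top")]
def disc(f,p,k,o,rx,ry):
    g=cv2.GaussianBlur(cv2.imread(f,0),(0,0),2);x,y=p
    w=g[y-ry:y+ry+1,x-rx:x+rx+1];m=cv2.threshold(w,0,1,cv2.THRESH_BINARY_INV+cv2.THRESH_OTSU)[1]
    n,l,st,ce=cv2.connectedComponentsWithStats(m);i=l[ry,rx]
    q=ce[i]+[x-rx,y-ry];return (q+.5)/k-.5+np.array(o),st[i,2:5],q
S=[(275,130),(518,138),(269,290),(537,284)];T=[(405,368),(209,339),(432,193),(237,162)]
C=[]
for a,b in zip(S,T):
    pa,sa,qa=disc("pics/s1.png",a,5,(195,155),42,28);pb,sb,qb=disc("pics/t1.png",b,3.8,(155,105),36,36)
    X,e=tri(s,pa,t,pb);C.append(X);print(qa.round(1),sa,qb.round(1),sb,X.round(1),"gap",round(e,1))
C=np.array(C)
print("x sides",C[2]-C[0],C[3]-C[1],"y sides",C[1]-C[0],C[3]-C[2],"mean",C.mean(0))
y=C[2]-C[0]+C[3]-C[1];print("yaw",np.degrees(np.arctan2(y[1],y[0])), "box->block", C.mean(0)[:2]-[572.3,69.1])
```

```text
[276.  130.1] [  57   39 1823] [404.7 368.1] [  47   47 1745] [530.9  19.  108.8] gap 0.4
[518.6 137.7] [  59   39 1804] [208.4 339.1] [  46   49 1736] [546.1 127.9 103.9] gap 1.0
[269.7 290.3] [  63   46 2208] [431.  191.7] [  47   48 1707] [630.3   4.9 105.1] gap 0.9
[537.8 284. ] [  62   47 2217] [236.6 161.4] [  46   46 1663] [645.7 114.2 108.5] gap 0.4
x sides [ 99.33645162 -14.08182436  -3.70453217] [ 99.61565663 -13.7351902    4.6891571 ] y sides [ 15.18377987 108.88942161  -4.97673949] [ 15.46298488 109.23605577   3.41694978] mean [588.24539842  66.50098845 106.58971102]
yaw -7.959362619853353 box->block [15.94539842 -2.59901155]
```

The heights and spacings match the given sizes (100 × 110 mm, yaw about -8°). I shut the fingers, turn the tool to the box axes and travel there.

>>> step_arm([
  {"linear": [0,0,0],"rot": [0,0,-0.16],"fingers": 1},
  {"linear": [0,0,0],"rot": [0,0,-0.16],"fingers": 1},
  {"linear": [-0.033,-0.042,0],"rot": [0,0,0],"fingers": 1},
  {"linear": [-0.033,-0.042,0],"rot": [0,0,0],"fingers": 1},
  {"linear": [-0.033,-0.042,0],"rot": [0,0,0],"fingers": 1},
  {"linear": [-0.033,-0.042,0],"rot": [0,0,0],"fingers": 1},
  {"linear": [-0.033,-0.042,0],"rot": [0,0,0],"fingers": 1},
  {"linear": [-0.033,-0.042,0],"rot": [0,0,0],"fingers": 1},
], newtons=20)

```text
clock: 1.1
position: [438.9, 281.4, 213.8]
eef_rot: [-180.0, -0.0, 172.0]
ft_force: [1.1, -0.0, -0.1]
grip_width: 13.9
gripper_force: 0.0
```

>>> step_arm([
  {"linear": [-0.032,-0.041,0],"rot": [0,0,0],"fingers": 1},
  {"linear": [-0.032,-0.041,0],"rot": [0,0,0],"fingers": 1},
  {"linear": [-0.032,-0.041,0],"rot": [0,0,0],"fingers": 1},
  {"linear": [-0.032,-0.041,0],"rot": [0,0,0],"fingers": 1},
  {"linear": [0,0,0.045],"rot": [0,0,0],"fingers": 1},
  {"linear": [0,0,0.045],"rot": [0,0,0],"fingers": 1},
  {"linear": [0,0,0.01],"rot": [0,0,0],"fingers": 1},
  {"linear": [0,0,0],"rot": [0,0,0],"fingers": 1},
])

```text
clock: 2.1
position: [542.3, 102.9, 114.2]
eef_rot: [-180.0, -0.0, 172.0]
ft_force: [0.2, 0.6, 0.5]
grip_width: 0.4
gripper_force: 0.0
```

>>> step_arm([
  {"linear": [0,0,0.006],"rot": [0,0,0],"fingers": 1},
  {"linear": [0,-0.001,0.001],"rot": [0,0,0],"fingers": 1},
  {"linear": [0,0,0.001],"rot": [0,0,0],"fingers": 1},
  {"linear": [0,0,0.001],"rot": [0,0,0],"fingers": 1},
  {"linear": [0,0,0],"rot": [0,0,0],"fingers": 1},
])

```text
clock: 2.72
position: [542.2, 101.7, 105.1]
eef_rot: [-180.0, 0.0, 172.0]
ft_force: [0.2, -0.6, 2.9]
grip_width: 0.5
gripper_force: 1.2
```

>>> step_arm([
  {"linear": [0,0,0.001],"rot": [0,0,0],"fingers": 1},
  {"linear": [0,0,0],"rot": [0,0,0],"fingers": 1},
])

```text
clock: 2.98
position: [542.3, 101.6, 104.6]
eef_rot: [-180.0, 0.0, 172.0]
ft_force: [-3.5, -2.8, 14.8]
grip_width: 0.5
gripper_force: 7.2
```

B is firm: about 15 N at 0.5 mm of travel. I lift and go to A.

>>> step_arm([
  {"linear": [0,0,-0.018],"rot": [0,0,0],"fingers": 1},
  {"linear": [0,-0.028,0],"rot": [0,0,0],"fingers": 1},
  {"linear": [0,-0.028,0],"rot": [0,0,0],"fingers": 1},
  {"linear": [0,0,0.009],"rot": [0,0,0],"fingers": 1},
  {"linear": [0,0,0.001],"rot": [0,0,0],"fingers": 1},
  {"linear": [0,0,0.001],"rot": [0,0,0],"fingers": 1},
  {"linear": [0,0,0.001],"rot": [0,0,0],"fingers": 1},
  {"linear": [0,0,0],"rot": [0,0,0],"fingers": 1},
])

```text
clock: 3.98
position: [534.3, 46.6, 109.9]
eef_rot: [180.0, 0.0, 172.0]
ft_force: [-0.3, 0.2, -0.4]
grip_width: 0.7
gripper_force: 0.1
```

>>> step_arm([
  {"linear": [0,0,0.001],"rot": [0,0,0],"fingers": 1},
  {"linear": [0,0,0],"rot": [0,0,0],"fingers": 1},
])

```text
clock: 4.22
position: [534.3, 46.3, 108.9]
eef_rot: [180.0, 0.0, 172.0]
ft_force: [0.5, -0.0, -0.0]
grip_width: 0.7
gripper_force: 0.3
```

>>> step_arm([
  {"linear": [0,0,0.001],"rot": [0,0,0],"fingers": 1},
  {"linear": [0,0,0],"rot": [0,0,0],"fingers": 1},
])

```text
clock: 4.47
position: [534.3, 46.3, 107.9]
eef_rot: [180.0, 0.0, 172.0]
ft_force: [-0.5, 0.8, 0.8]
grip_width: 0.1
gripper_force: 0.5
```

>>> step_arm([
  {"linear": [0,0,0.001],"rot": [0,0,0],"fingers": 1},
  {"linear": [0,0,0],"rot": [0,0,0],"fingers": 1},
])

```text
clock: 4.72
position: [534.3, 46.3, 106.9]
eef_rot: [180.0, 0.0, 172.0]
ft_force: [1.0, -0.1, 2.1]
grip_width: 0.4
gripper_force: 0.7
```

>>> step_arm([
  {"linear": [0,0,0.001],"rot": [0,0,0],"fingers": 1},
  {"linear": [0,0,0],"rot": [0,0,0],"fingers": 1},
])

```text
clock: 4.97
position: [534.3, 46.3, 105.9]
eef_rot: [180.0, 0.0, 172.0]
ft_force: [0.0, 2.7, 2.0]
grip_width: 0.4
gripper_force: 1.0
```

A gives softly: the tip is about 2 to 3 mm below first contact at 2 N. I confirm with another millimetre or two and a picture.

>>> step_arm([
  {"linear": [0,0,0.001],"rot": [0,0,0],"fingers": 1},
  {"linear": [0,0,0],"rot": [0,0,0],"fingers": 1},
])

```text
clock: 5.22
position: [534.4, 46.4, 105.2]
eef_rot: [180.0, 0.0, 172.0]
ft_force: [-0.2, 2.9, 7.5]
grip_width: 0.3
gripper_force: 4.4
```

Run:
```python
from station import bot
import cv2
c=bot.capture("scene")["pixels"]
cv2.imwrite("pics/s2.png",cv2.resize(c[155:275,195:355],None,fx=5,fy=5,interpolation=cv2.INTER_CUBIC))
print(bot.state()["ft_force"],bot.state()["position"])
```

```text
[-1.21477146  3.23161153  7.83700398] [534.41722393  46.35816553 105.21350097]
```

View pics/s2.png

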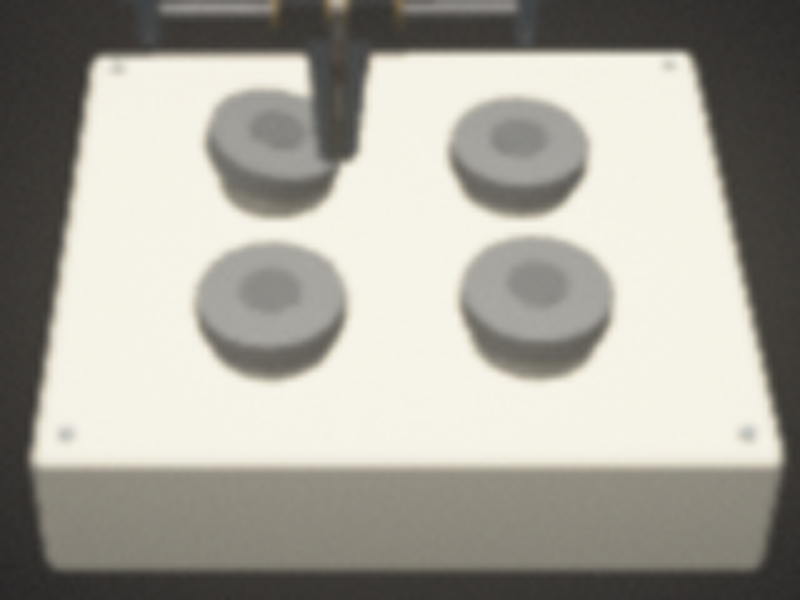

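The picture shows cover A, at (275,135), tilted down toward the fingers at (340,150), with the others level. A is the loose one. I lift, go over its middle and push straight down.

>>> step_arm([
  {"linear": [0,0,-0.015],"rot": [0,0,0],"fingers": 1},
  {"linear": [0,-0.014,0],"rot": [0,0,0],"fingers": 1},
  {"linear": [0,-0.0136,0],"rot": [0,0,0],"fingers": 1},
  {"linear": [0,0,0],"rot": [0,0,0],"fingers": 1},
  {"linear": [0,0,0.007],"rot": [0,0,0],"fingers": 1},
  {"linear": [0,0,0.002],"rot": [0,0,0],"fingers": 1},
  {"linear": [0,0,0],"rot": [0,0,0],"fingers": 1},
])

```text
clock: 6.15
position: [530.2, 19.2, 110.6]
eef_rot: [-180.0, -0.0, 172.0]
ft_force: [0.2, -0.1, -0.4]
grip_width: 0.4
gripper_force: 0.0
```

>>> step_arm([
  {"linear": [-0.0007,0,0.001],"rot": [0,0,0],"fingers": 1},
  {"linear": [0,0,0.001],"rot": [0,0,0],"fingers": 1},
  {"linear": [0,0,0.001],"rot": [0,0,0],"fingers": 1},
  {"linear": [0,0,0],"rot": [0,0,0],"fingers": 1},
])

```text
clock: 6.65
position: [530.9, 19.1, 108.1]
eef_rot: [180.0, -0.0, 172.0]
ft_force: [-3.0, 1.2, 6.4]
grip_width: 0.2
gripper_force: 3.2
```

>>> step_arm([
  {"linear": [0,0,0.001],"rot": [0,0,0],"fingers": 1},
  {"linear": [0,0,0.001],"rot": [0,0,0],"fingers": 1},
  {"linear": [0,0,0],"rot": [0,0,0],"fingers": 1},
])

```text
clock: 7.02
position: [530.9, 19.1, 106.1]
eef_rot: [180.0, -0.0, 172.0]
ft_force: [-2.7, 1.2, 8.2]
grip_width: 0.6
gripper_force: 3.4
```

It is sliding at about 8 to 9 N. I continue to the hard stop.

>>> step_arm([
  {"linear": [0,0,0.001],"rot": [0,0,0],"fingers": 1},
  {"linear": [0,0,0.001],"rot": [0,0,0],"fingers": 1},
  {"linear": [0,0,0],"rot": [0,0,0],"fingers": 1},
])

```text
clock: 7.4
position: [531.0, 19.1, 104.9]
eef_rot: [180.0, 0.0, 172.0]
ft_force: [-7.8, 1.4, 23.3]
grip_width: 0.5
gripper_force: 11.7
```

>>> step_arm([
  {"linear": [0,0,0.001],"rot": [0,0,0],"fingers": 1},
  {"linear": [0,0,0],"rot": [0,0,0],"fingers": 1},
])

```text
clock: 7.65
position: [531.0, 19.1, 104.7]
eef_rot: [180.0, 0.0, 172.0]
ft_force: [-12.9, 1.2, 40.4]
grip_width: 0.3
gripper_force: 20.2
```

It hit a hard stop at about 104.8 mm. I lift and check that the rim no longer rocks.

>>> step_arm([
  {"linear": [0,0,-0.004],"rot": [0,0,0],"fingers": 1},
  {"linear": [0,0,-0.011],"rot": [0,0,0],"fingers": 1},
  {"linear": [0,0.026,0],"rot": [0,0,0],"fingers": 1},
  {"linear": [0,0,0],"rot": [0,0,0],"fingers": 1},
  {"linear": [0,0,0.011],"rot": [0,0,0],"fingers": 1},
  {"linear": [0,0,0.001],"rot": [0,0,0],"fingers": 1},
  {"linear": [0,0,0.001],"rot": [0,0,0],"fingers": 1},
  {"linear": [0,0,0],"rot": [0,0,0],"fingers": 1},
])

```text
clock: 8.65
position: [534.3, 44.3, 104.9]
eef_rot: [-180.0, -0.0, 172.0]
ft_force: [-3.4, -0.8, 4.5]
grip_width: 0.3
gripper_force: 2.4
```

>>> step_arm([
  {"linear": [0,0,0.001],"rot": [0,0,0],"fingers": 1},
  {"linear": [0,0,0],"rot": [0,0,0],"fingers": 1},
])

```text
clock: 8.9
position: [534.4, 44.3, 104.6]
eef_rot: [-180.0, -0.0, 172.0]
ft_force: [-6.5, 1.2, 18.6]
grip_width: 0.2
gripper_force: 8.8
```

>>> step_arm([
  {"linear": [0,0,-0.04],"rot": [0,0,0],"fingers": 1},
  {"linear": [0,0,-0.05],"rot": [0,0,0],"fingers": 1},
  {"linear": [0.05,0,-0.01],"rot": [0,0,0],"fingers": 1},
  {"linear": [0.05,0,0],"rot": [0,0,0],"fingers": 1},
  {"linear": [0,0,0],"rot": [0,0,0],"fingers": 1},
  {"linear": [0,0,0],"rot": [0,0,0],"fingers": 1},
])

```text
clock: 9.65
position: [436.4, 58.3, 204.2]
eef_rot: [180.0, 0.1, 172.0]
ft_force: [0.4, 0.8, 0.6]
grip_width: 0.5
gripper_force: 0.0
```

Run:
```python
from station import bot
import cv2
c=bot.capture("scene")["pixels"]
cv2.imwrite("pics/s3.png",cv2.resize(c[155:275,195:355],None,fx=5,fy=5,interpolation=cv2.INTER_CUBIC))
```

```text
(no output)
```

View pics/s3.png

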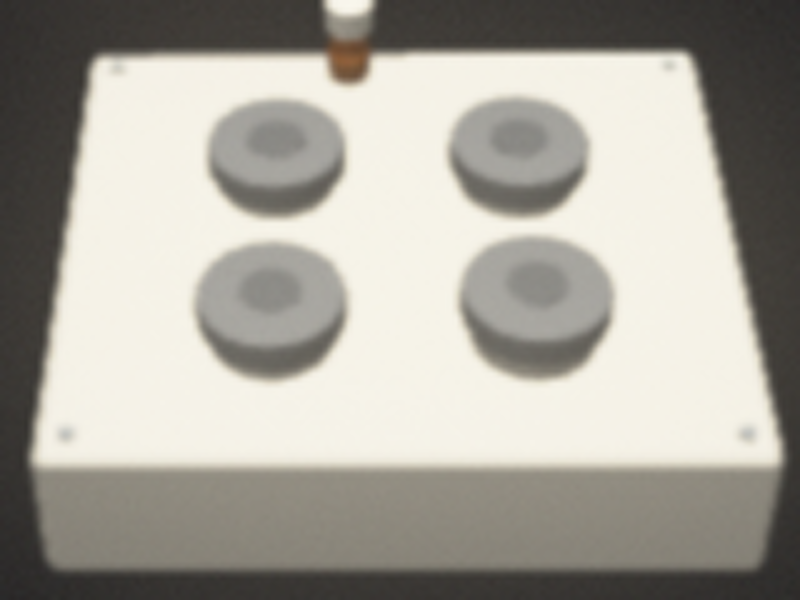

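Cover A, at (277,140), now sits level and lower. The vial, at (349,50), has not moved and the hand is clear.

```bash
python3 -c "
from station import bot
print(bot.finish_job())"
```

```text
the job is handed in; nothing more can be done
None
```

The loose cover was the one nearest the robot on its right-hand side (-y); I pushed it straight down to its hard stop, its rim no longer rocks, and I took the hand away and handed the job in (peak push about 40 N, above the suggested 12 to 20 N).

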